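Shut and lock the narcotics box

TASK

Push the narcotics box's open drawer fully home with the fingertips, and only then turn the knurled lock dial on top of the box clockwise by fingertip friction until it clicks into the next detent, at the two-dot mark: one click and no further. Do not grip or lift anything, leave the dropper bottle, the tray and the two caps where they are, and finish clear of everything.

Things in the scene. Friction and masses are not known exactly. Their poses are not given: they have to be found in the camera images.
- box: Narcotics box: white painted steel case 200 (x) by 240 (y) by 100 (z) mm, bolted to the counter, the drawer in its -x face. Origin: centre of its underside, on the counter. Black dots on its top, 66 mm from the dial's axis: one on the dial's +y side (open), two midway between +y and +x (locked), three on the +x side (further setting, not wanted).
- drawer_face (a point): Centre of the outer face of the drawer's flat front plate (210 wide, 66 high, 12 mm thick, from 20 to 86 mm above the counter; this point at 53 mm). Axes as the box's; the face looks to -x. Closed top, no handle. Fully home, this point lies 112 mm in front (-x) of the box's origin.
- drawer (a joint): How far the drawer stands open, m: 0 fully home, starts at 0.03 to 0.06; closing is the box's +x direction. It slides with about 2.5 N friction (plus 6 N per m/s), has no spring, stays where it is left and meets a hard stop at 0.
- dial_top (a point): Centre of the flat top face of the round chrome steel lock dial, 116 mm above the counter, straight above the box's origin; axis upright. 88 mm across, ridged rim, 3 mm proud of a fixed guard ring (47 to 54 mm radius). It does not sink. A fingertip pressed on the face 28 mm off the axis with 8 to 20 N and carried round in an arc turns it. Site +y: the black index line on the face.
- dial (a joint): Angle of the dial, rad, growing clockwise seen from above. Sprung detents at 0 (index line at one dot; it starts there), 0.785 (two dots, the goal) and 1.571 (three dots). Leaving the first takes up to about 0.05 N m; let go, it is pulled to the nearest detent (the tipping points are 0.39 and 1.18).
- bottle: Bystander: clear glass dropper bottle, 34 mm in diameter, 104 mm high, upright on the counter beside the box's +y side. Origin: centre of its underside.
- tray: Bystander: teal plastic drug tray, 160 by 110 by 25 mm, open-topped with one divider, on the counter beside the box's -y side. Origin: centre of its underside.
- cap_a: Bystander: gold-toned aluminium vial cap, 21 mm in diameter, 10.5 mm high, in the tray's half nearer the robot. Origin: centre of its underside.
- cap_b: Bystander: a second such cap in the tray's other half. Origin: centre of its underside.

How it is judged:
On the way, in this order (a step that is already met when the one before it is completed fails the run):
1. the drawer is fully home while the dial is still at the open mark (value of joint drawer below 0.004 m and value of joint dial below 0.3 rad), for 0.2 s.
2. the dial has clicked to the two-dot mark (value of joint dial between 0.6354 and 0.9354 rad and value of joint drawer below 0.004 m), for 0.2 s.
At the end, for the whole second after the job is handed in: The drawer is home to within 4 mm, the dial rests in the two-dot detent (0.785 rad, within 0.15), and the bottle, tray and caps are each within 15 mm of where they began (all of step 2 and velocity of joint dial between -0.05 and 0.05 rad/s and not (distance of bottle from where it was at the start of the episode above 0.015 m) and not (distance of tray from where it was at the start of the episode above 0.015 m) and not (distance of cap_a from where it was at the start of the episode above 0.015 m) and not (distance of cap_b from where it was at the start of the episode above 0.015 m)); the robot touches nothing.
It fails at once if the dial is turned out of the open detent (past 0.35 rad) while the drawer is more than 6 mm open (value of joint dial above 0.35 rad and value of joint drawer above 0.006 m).
It fails at once if the dial is turned on past the two-dot detent (beyond 1.17 rad, towards three dots) (value of joint dial above 1.17 rad).
It fails at once if a bystander (bottle, tray or cap) is lifted or shifted more than 15 mm (distance of any of bottle, tray, cap_a, cap_b from where it was at the start of the episode above 0.015 m).
It fails at once if the fingers grip or press a bystander (bottle, tray or cap) with over 5 N (contact force between the fingers and bottle above 5 N or contact force between the fingers and tray above 5 N or contact force between the fingers and cap_a above 5 N or contact force between the fingers and cap_b above 5 N).
It fails at once if the bottle is tipped (angle between bottle's own z axis and vertical above 0.3 rad).
It also fails if it takes over 48 s, if anything falls off the work surface, if the arm or the gripper's body presses on something with over 40 N, if the wrist force passes 120 N, or if a joint passes its speed limit or range.

ROBOT

A 6-joint arm with a two-finger parallel gripper is mounted at the origin on the work surface. World frame = base frame: x ahead of the robot, y to its left, z up, the work surface at z = 0. Lengths are in m, angles in rad, forces in N, time in s.
With the tool pointing down it reaches from about 0.275 to 1 m from the base axis. Payload 8.4 kg.
Tool frame: the origin (TCP) lies on the centre line of the jaws, within the pads' length; the fingertips stand 22 mm ahead of it and the grasp point (between the pads) lies 3 mm ahead of it; z points along the fingers, y is the direction in which the jaws open and shut (so a half turn about z gives the same grasp; the last joint's range is limited). The gripper opens to 85 mm and grips with 20 to 120 N. Pads are 22 mm wide; open, the fingers measure 114 mm over their backs; the gripper's body (76 mm by 85 mm) begins 54 mm behind the grasp point. The pads swing forward as they close: fully open they stand 13 mm farther back than shut.
Start: joints at [-1.269, 0.353, 1.633, -0, 1.155, -0.002], TCP at [0.187, -0.596, 0.253] pointing down, gripper open.
Joint ranges: [-2.63, 2.63], [-0.92, 2.1], [0.06, 2.66], [-1.3, 4.44], [0, 2.69], [-3.02, 3.02]. Speed limits (rad/s): [2.22, 2.22, 2.79, 3.14, 3.14, 3.14].

INTERFACE

Orientations are given as a unit quaternion [w, x, y, z].
In Python, from station import status, capture, r gives the robot as it stands.
- The arm moves only by the tool play_rows, never from a script. Its argument "motion" is a list of rows, each an object with "fingers": the finger opening in mm, from 0 to 85.4; "xyz": the shift along the world's x, y, z in mm, a list of three; "turn": the turn about the world's z in degrees. A call has 1 to 12 rows; each row shifts and turns the commanded pose from where the row before left it; what a row does not reach is not made up. A row lasts 1/10 s, in which the tool goes at most 50 mm and 8.59 degrees, less where a joint would pass 70% of its speed; a pose out of reach is approached as far as the arm can. A call is refused whole if a number of a shift passes 50 or a number of a turn 8.59, either way. A call with a gripper value outside its range is refused whole. The fingers move at their own pace and stop on an object; "squeeze" is the grip in N (left out, the last holds). Time passes only in rows, so rows that do not move let the fingers close. It gives the time, the measured TCP pose, the force and the opening at its end, in the units of the state.
- status.state(): the state, without advancing time (a new reading comes with each control period).
- capture(name): name is "scene" or "side" or "wrist"; returns a dict with "pixels" (480x640x3 uint8, red, green, blue), "z_map" (480x640 float32, m along the optical axis (not along the pixel's ray), 0 where there is no reading), "intrinsics" (3x3 intrinsics, pixels), "rvec" (rotation vector, rad) and "tvec" (3), from world to camera coordinates, as OpenCV has them. Camera axes: x right, y down, z forward; pixel columns grow to the right and rows downward; lengths in m; the calibration is good to about 2 mm. The wrist camera is an equidistant fisheye: a pixel r from the principal point sees the ray r / f radians off the axis. A picture is of the moment at which its call begins.
- r.finish_job(): hands the job in, once; it reports no verdict.
The state is a dict: "t": time; "joint_positions": joint angles; "dq": joint speeds; "tau": joint torques, N m; "tool_pos": TCP position; "orientation": TCP orientation; "contact_force": force on the tool from outside, world axes, zero at the start; "torque": the same for the moment, N m; "gripper_width": opening from 0.0 (shut) to 1.0 (fully open).
Only numpy, scipy, OpenCV 4.12 (cv2) and the standard library are available. Lean on these libraries where they do the work, as an engineer would, in place of code of your own. Each camera call takes 0.05 s, during which the arm holds its last target.

## Working session

There is one attempt and no reset: what is moved stays moved. The work goes in short steps, Python scripts to look and compute and a tool call to move; the robot and the scene stay as the last step left them, time stands still between calls to the robot, and variables do not carry over. Pictures are saved under pics/ and viewed, and the job is handed in when it is done.

Besides the shell and the picture viewer there is one more tool, called after "Emit:" as a command line: name --argument value ..., lists and objects as JSON in quotes. play_rows: Moves the arm, as the interface text tells. Its arguments: {"type":"object","properties":{"motion":{"type":"array","items":{"type":"object","properties":{"fingers":{"type":"number"},"xyz":{"type":"array","items":{"type":"number"}},"turn":{"type":"number"}}}},"squeeze":{"type":"number"}},"required":["motion"]}

```bash
ls; mkdir -p pics; python3 - <<'E'
from station import status,capture,r
import cv2,numpy as np
print(status.state())
for n in("scene","side"):
    c=capture(n); cv2.imwrite(f"pics/{n}0.png",c["pixels"][:,:,::-1]); np.savez(f"{n}0.npz",**c)
    R=cv2.Rodrigues(np.array(c["rvec"]))[0]; print(n,-R.T@np.array(c["tvec"]).ravel(),R[2],c["intrinsics"])
E
```

```text
pics
{'t': 0.0, 'joint_positions': array([-1.26940496e+00,  3.53630967e-01,  1.63413876e+00,  7.24038864e-06,
        1.15518103e+00, -2.38881819e-03]), 'dq': array([-0.00133727,  0.00019798, -0.00128011,  0.00017247, -0.00165997,
       -0.00155478]), 'tau': array([-3.38956655e-03, -6.05252123e+01, -3.42078102e+01, -2.70824530e-04,
        9.37680539e-03,  1.43029473e-05]), 'tool_pos': array([ 0.18683354, -0.59595854,  0.2525704 ]), 'orientation': array([-6.71971468e-04,  9.88486853e-01,  1.51305253e-01, -9.78674406e-05]), 'contact_force': array([ 0.09888591,  0.28917703, -0.44250433]), 'torque': array([0.03399521, 0.01681163, 0.00197554]), 'gripper_width': 0.9943649466952061}
scene [1.02049417 0.32746636 0.67281994] [-0.52737862 -0.42003301 -0.73854185] [[451.509095     0.         314.03755947]
 [  0.         451.509095   239.41587776]
 [  0.           0.           1.        ]]
side [ 0.57820722 -0.62341929  0.61814364] [ 0.05185975  0.75856423 -0.64953128] [[504.11921837   0.         315.55620346]
 [  0.         504.11921837 242.26146252]
 [  0.           0.           1.        ]]
```

View pics/scene0.png

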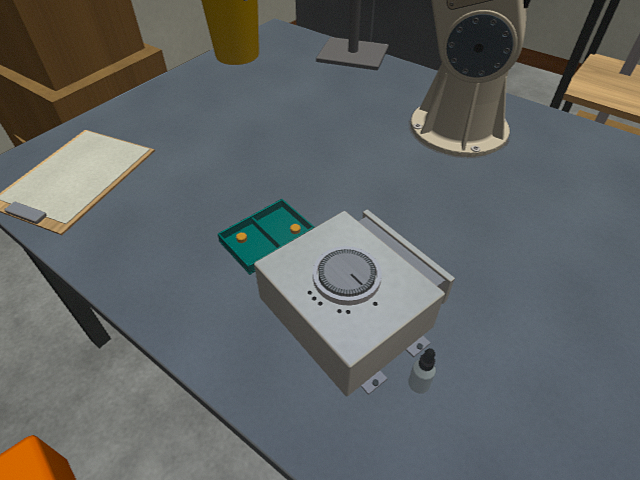

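View pics/side0.png

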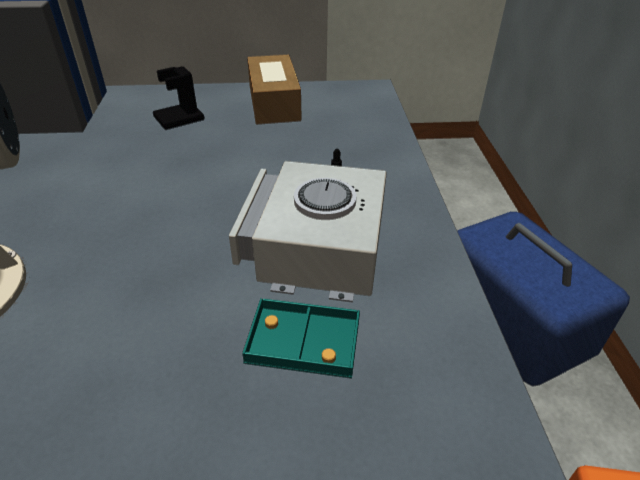

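The scene view shows the box with the dial at about (347,272). One dot is at (375,303), two at (343,311) and three at (314,298). The drawer plate runs (365,212)-(452,285), the bottle is at (424,370) and the tray at (265,235). The side view agrees. Next I'll measure by height masks and rays.

```bash
cat > h.py <<'E'
import cv2,numpy as np
def cloud(c):
    K=c["intrinsics"];R=cv2.Rodrigues(np.array(c["rvec"]).ravel())[0];t=np.array(c["tvec"]).ravel()
    v,u=np.mgrid[:480,:640];z=c["z_map"]
    P=np.stack([(u-K[0,2])/K[0,0]*z,(v-K[1,2])/K[1,1]*z,z],-1)
    W=(P-t)@R; W[z==0]=np.nan
    return W
def ray(c,u,v,h):
    K=c["intrinsics"];R=cv2.Rodrigues(np.array(c["rvec"]).ravel())[0];t=np.array(c["tvec"]).ravel()
    C=-R.T@t; d=R.T@np.array([(u-K[0,2])/K[0,0],(v-K[1,2])/K[1,1],1]); return C+d*(h-C[2])/d[2]
E
python3 - <<'E'
from h import *
for n in("scene","side"):
    c=dict(np.load(n+"0.npz"));W=cloud(c);x,y,z=W[...,0],W[...,1],W[...,2]
    reg=(x>.3)&(x<.85)&(y>-.4)&(y<.35)
    hist=np.histogram(z[reg&(z>.07)&(z<.13)],bins=30,range=(.07,.13));print(n,hist[0])
    def comp(m):
        k,l,s,_=cv2.connectedComponentsWithStats(m.astype(np.uint8));i=1+np.argmax(s[1:,4]);return l==i
    for lo,hi,name in((.094,.106,"top"),(.1135,.120,"dial"),(.080,.091,"plate")):
        m=comp(reg&(z>lo)&(z<hi)) ;p=W[m]
        rc=cv2.minAreaRect((p[:,:2]*1000).astype(np.float32));print(name,len(p),np.median(p[:,2]),rc,cv2.boxPoints(rc).round().tolist())
    # dots: dark pixels on top
    g=c["pixels"].astype(int).sum(2)
    m=reg&(z>.094)&(z<.106)&(g<200)
    k,l,s,ce=cv2.connectedComponentsWithStats(m.astype(np.uint8))
    for i in range(1,k):
        if s[i,4]>3: print("dark",s[i,4],ce[i].round(1),ray(c,*ce[i],.1).round(4))
    m=reg&(z>.015)&(z<.15)&(y>.0)
E
```

```text
scene [ 136  123  159  219  744  519  265  504  311  125  140  116  165  757
 6818 4358  216   61   56   86  249  630 1162  848   19    0    0    0
    0    0]
top 12256 0.09966330530256107 ((643.36669921875, 92.87059783935547), (240.8192596435547, 201.69175720214844), 76.28860473632812) [[517.0, -0.0], [713.0, -48.0], [770.0, 186.0], [574.0, 234.0]]
dial 2029 0.11582257981548778 ((643.0067138671875, 91.83750915527344), (93.00831604003906, 89.14010620117188), 58.604469299316406) [[581.0, 75.0], [657.0, 29.0], [705.0, 108.0], [629.0, 155.0]]
plate 1008 0.08458457842733653 ((518.9109497070312, 122.99497985839844), (209.9292755126953, 35.74509811401367), 75.5584487915039) [[475.0, 26.0], [510.0, 17.0], [562.0, 220.0], [528.0, 229.0]]
dark 7 [317.7 289.6] [0.6916 0.0713 0.1   ]
dark 10 [309.2 292. ] [0.7033 0.0636 0.1   ]
dark 10 [313.8 298. ] [0.7078 0.0762 0.1   ]
dark 9 [320. 303.] [0.7094 0.0893 0.1   ]
dark 10 [375.  303.2] [0.6589 0.1559 0.1   ]
dark 10 [339.  310.8] [0.7032 0.1205 0.1   ]
dark 11 [347.6 311.5] [0.6963 0.1314 0.1   ]
dark 85 [429.6 353.4] [0.6836 0.2615 0.1   ]
sid
[... 298 characters left out ...]
[710.0, -52.0], [768.0, 185.0], [574.0, 232.0]]
dial 1601 0.11678696017797645 ((642.695068359375, 89.68769073486328), (107.91064453125, 107.08844757080078), 86.77648162841797) [[586.0, 39.0], [693.0, 33.0], [699.0, 141.0], [592.0, 147.0]]
plate 1318 0.08195926396357675 ((520.5556640625, 119.18696594238281), (212.10980224609375, 37.685333251953125), 76.41259002685547) [[477.0, 21.0], [514.0, 12.0], [564.0, 218.0], [527.0, 227.0]]
dark 40 [336.3 152.2] [0.6789 0.2561 0.1   ]
dark 5 [362.2 204.4] [0.707  0.0778 0.1   ]
dark 5 [360.8 208.6] [0.7029 0.0659 0.1   ]
dark 7 [348.6 211.3] [0.6811 0.0595 0.1   ]
dark 5 [343.4 214.4] [0.6713 0.0513 0.1   ]
dark 4 [375.  254.2] [ 0.7092 -0.0522  0.1   ]
```

Box centre is about (643, 91.5) mm with yaw -13.7°. The one-dot mark is 66 mm from the centre, which matches the spec. The drawer face is at about -145 mm, so it stands about 33 mm open. I'll approach in front of the drawer with the fingers shut.

Emit:
play_rows --motion '[{"xyz":[13,37,0],"turn":-7.8,"fingers":0},{"xyz":[13,37,0],"turn":-7.8,"fingers":0},{"xyz":[13,37,0],"turn":-7.8,"fingers":0},{"xyz":[13,37,0],"turn":-7.7,"fingers":0},{"xyz":[13,37,0],"fingers":0},{"xyz":[13,37,0],"fingers":0},{"xyz":[13,37,0],"fingers":0},{"xyz":[13,37,0],"fingers":0},{"xyz":[13,37,0],"fingers":0},{"xyz":[13,37,0],"fingers":0},{"xyz":[13,37,0],"fingers":0},{"xyz":[13,37,0],"fingers":0}]'

```text
schema error: expected keys fingers, xyz, turn
```

Emit:
play_rows --motion '[{"xyz":[13,36,0],"fingers":0},{"xyz":[13,36,0],"fingers":0},{"xyz":[13,36,0],"fingers":0},{"xyz":[13,36,0],"fingers":0},{"xyz":[13,36,-10],"fingers":0},{"xyz":[13,36,-20],"fingers":0},{"xyz":[13,36,-20],"fingers":0},{"xyz":[13,39,-20],"fingers":0},{"xyz":[0,0,0],"fingers":0},{"xyz":[0,0,0],"fingers":0}]'

```text
schema error: expected keys fingers, xyz, turn
```

Emit:
play_rows --motion '[{"xyz":[13,37,0],"turn":-7.8,"fingers":0},{"xyz":[13,37,0],"turn":-7.8,"fingers":0},{"xyz":[13,37,0],"turn":-7.8,"fingers":0},{"xyz":[13,37,0],"turn":-7.7,"fingers":0},{"xyz":[13,37,0],"turn":0,"fingers":0},{"xyz":[13,37,0],"turn":0,"fingers":0},{"xyz":[13,37,0],"turn":0,"fingers":0},{"xyz":[13,37,0],"turn":0,"fingers":0},{"xyz":[13,37,0],"turn":0,"fingers":0},{"xyz":[13,37,0],"turn":0,"fingers":0},{"xyz":[13,37,0],"turn":0,"fingers":0},{"xyz":[13,37,0],"turn":0,"fingers":0}]'

```text
t: 1.3
tool_pos: [0.343, -0.1508, 0.2533]
orientation: [0.0, 0.993, -0.119, 0.0]
contact_force: [0.4, -0.3, -0.0]
gripper_width: 0.001
```

Emit:
play_rows --motion '[{"xyz":[13,36,0],"turn":0,"fingers":0},{"xyz":[13,36,0],"turn":0,"fingers":0},{"xyz":[13,36,0],"turn":0,"fingers":0},{"xyz":[13,36,0],"turn":0,"fingers":0},{"xyz":[13,36,-10],"turn":0,"fingers":0},{"xyz":[13,36,-20],"turn":0,"fingers":0},{"xyz":[13,36,-20],"turn":0,"fingers":0},{"xyz":[13,39,-20],"turn":0,"fingers":0},{"xyz":[0,0,0],"turn":0,"fingers":0},{"xyz":[0,0,0],"turn":0,"fingers":0}]'

```text
t: 2.3
tool_pos: [0.4463, 0.139, 0.1825]
orientation: [0.001, 0.993, -0.118, -0.001]
contact_force: [0.0, -0.1, 0.1]
gripper_width: -0.001
```

Emit:
play_rows --motion '[{"xyz":[2,0,-25],"turn":0,"fingers":0},{"xyz":[0,0,-30],"turn":0,"fingers":0},{"xyz":[0,0,-30],"turn":0,"fingers":0},{"xyz":[0,0,-25],"turn":0,"fingers":0},{"xyz":[0,0,0],"turn":0,"fingers":0}]'

```text
t: 2.8
tool_pos: [0.447, 0.1369, 0.0716]
orientation: [0.001, 0.993, -0.12, -0.002]
contact_force: [0.5, -0.0, 0.8]
gripper_width: -0.003
```

```bash
python3 - <<'E'
from station import status,capture
import cv2
print(status.state()["tool_pos"])
cv2.imwrite("pics/side1.png",capture("side")["pixels"][:,:,::-1])
E
```

```text
[0.44700591 0.13687547 0.07161317]
```

View pics/side1.png

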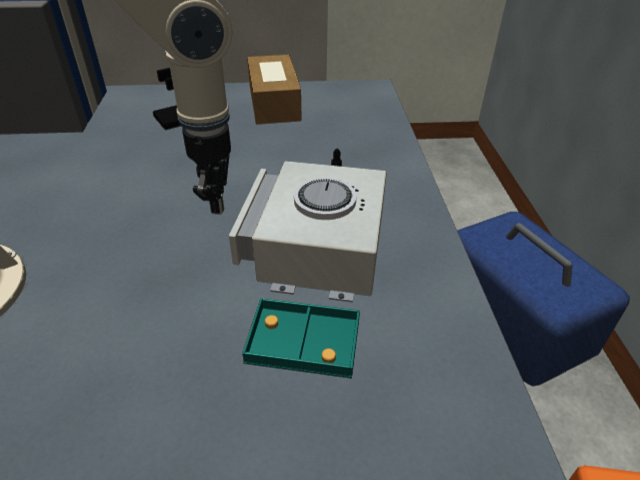

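The shut fingers at about (217,205) stand in front of the drawer plate at z = 72 mm, and nothing is touched. Next is the push along box +x.

Emit:
play_rows --motion '[{"xyz":[9.7,-2.4,0],"turn":0,"fingers":0},{"xyz":[9.7,-2.4,0],"turn":0,"fingers":0},{"xyz":[9.7,-2.4,0],"turn":0,"fingers":0},{"xyz":[4.9,-1.2,0],"turn":0,"fingers":0},{"xyz":[4.9,-1.2,0],"turn":0,"fingers":0},{"xyz":[4.9,-1.2,0],"turn":0,"fingers":0},{"xyz":[4.9,-1.2,0],"turn":0,"fingers":0},{"xyz":[4.9,-1.2,0],"turn":0,"fingers":0},{"xyz":[4.9,-1.2,0],"turn":0,"fingers":0},{"xyz":[4.9,-1.2,0],"turn":0,"fingers":0}]'

```text
t: 3.85
tool_pos: [0.5124, 0.1229, 0.0731]
orientation: [0.0, 0.993, -0.119, -0.0]
contact_force: [-3.0, -0.2, 1.7]
gripper_width: 0.0
```

Emit:
play_rows --motion '[{"xyz":[2.9,-0.7,0],"turn":0,"fingers":0},{"xyz":[2.9,-0.7,0],"turn":0,"fingers":0},{"xyz":[1.9,-0.5,0],"turn":0,"fingers":0}]'

```text
t: 4.15
tool_pos: [0.5202, 0.121, 0.0732]
orientation: [0.0, 0.993, -0.119, -0.0]
contact_force: [-2.4, 1.3, 1.0]
gripper_width: -0.002
```

Emit:
play_rows --motion '[{"xyz":[1.9,-0.5,0],"turn":0,"fingers":0},{"xyz":[1,-0.2,0],"turn":0,"fingers":0}]'

```text
t: 4.35
tool_pos: [0.523, 0.1203, 0.0732]
orientation: [0.0, 0.993, -0.119, -0.0]
contact_force: [-2.8, -0.3, -0.1]
gripper_width: 0.001
```

Emit:
play_rows --motion '[{"xyz":[1,-0.2,0],"turn":0,"fingers":0}]'

```text
t: 4.45
tool_pos: [0.523, 0.1203, 0.0732]
orientation: [0.0, 0.993, -0.119, -0.001]
contact_force: [-8.6, 3.4, 5.9]
gripper_width: -0.003
```

Emit:
play_rows --motion '[{"xyz":[1,-0.3,0],"turn":0,"fingers":0}]'

```text
t: 4.55
tool_pos: [0.523, 0.1203, 0.0731]
orientation: [0.0, 0.993, -0.119, -0.002]
contact_force: [-12.9, 7.1, 10.1]
gripper_width: -0.003
```

The tool has stalled and the force is rising, so this looks like the hard stop. I'll hold, back off and rise.

Emit:
play_rows --motion '[{"xyz":[0,0,0],"turn":0,"fingers":0},{"xyz":[0,0,0],"turn":0,"fingers":0},{"xyz":[0,0,0],"turn":0,"fingers":0},{"xyz":[-4,1,0],"turn":0,"fingers":0},{"xyz":[-9.7,2.4,0],"turn":0,"fingers":0},{"xyz":[-19.4,4.8,0],"turn":0,"fingers":0},{"xyz":[-9.7,2.4,20],"turn":0,"fingers":0},{"xyz":[0,0,40],"turn":0,"fingers":0},{"xyz":[0,0,40],"turn":0,"fingers":0},{"xyz":[0,0,0],"turn":0,"fingers":0}]'

```text
t: 5.55
tool_pos: [0.4851, 0.1315, 0.1782]
orientation: [-0.002, 0.993, -0.119, 0.004]
contact_force: [0.5, 0.2, -0.6]
gripper_width: 0.001
```

```bash
python3 - <<'E'
from station import status,capture
from h import *
print(status.state()["tool_pos"])
for n in("scene","side"):
    c=capture(n);np.savez(n+"2.npz",**c);cv2.imwrite(f"pics/{n}2.png",c["pixels"][:,:,::-1])
    W=cloud(c);th=np.radians(-13.7);X=np.array([np.cos(th),np.sin(th)]);Y=np.array([-X[1],X[0]])
    d=W[...,:2]-[.643,.0915];bx=d@X;by=d@Y;z=W[...,2]
    for h in(.116,.1):pass
    m=(abs(by)<.1)&(bx<-.09)&(bx>-.16)&(z>.081)&(z<.092)
    print(n,m.sum(),np.percentile(bx[m],[2,10,50,90]))
E
```

```text
[0.48508375 0.1314503  0.17816756]
scene 156 [-0.11188408 -0.1111037  -0.10938245 -0.10776545]
side 266 [-0.11171083 -0.11111846 -0.10814849 -0.10529071]
```

View pics/scene2.png

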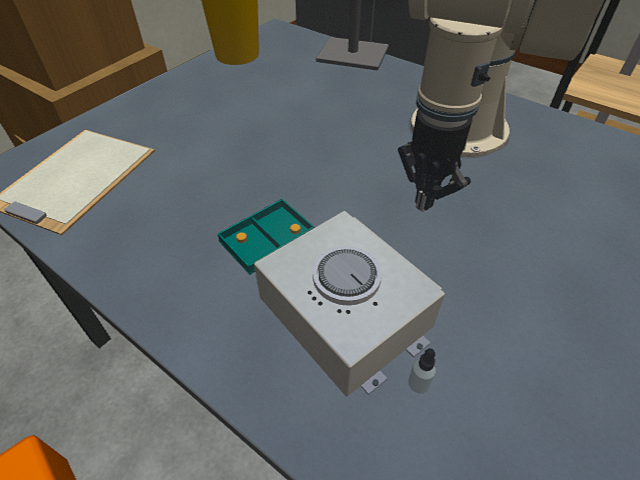

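The drawer plate face now reads -112 mm in both views, so it is home. The index line at about (357,279) still points at the one dot (375,303). I'll move over the robot-side part of the dial, 28 mm off the axis.

Emit:
play_rows --motion '[{"xyz":[22,-9,0],"turn":7.5,"fingers":0},{"xyz":[22,-9,0],"turn":7.5,"fingers":0},{"xyz":[22,-9,0],"turn":7.5,"fingers":0},{"xyz":[22,-9,0],"turn":7.5,"fingers":0},{"xyz":[22,-9,0],"turn":7.5,"fingers":0},{"xyz":[24,-10,0],"turn":7.5,"fingers":0},{"xyz":[0,0,-15],"turn":0,"fingers":0},{"xyz":[0,0,-15],"turn":0,"fingers":0},{"xyz":[0,0,0],"turn":0,"fingers":0},{"xyz":[0,0,0],"turn":0,"fingers":0}]'

```text
t: 6.65
tool_pos: [0.6146, 0.0758, 0.142]
orientation: [-0.0, 0.963, 0.27, -0.001]
contact_force: [-0.1, -0.1, 0.8]
gripper_width: 0.002
```

```bash
python3 - <<'E'
from station import status,capture
import cv2
s=status.state();print(s["tool_pos"],s["orientation"],s["contact_force"],s["joint_positions"])
cv2.imwrite("pics/side3.png",capture("side")["pixels"][100:340,160:480,::-1].repeat(2,0).repeat(2,1))
cv2.imwrite("pics/scene3.png",capture("scene")["pixels"][160:400,200:520,::-1].repeat(2,0).repeat(2,1))
E
```

```text
[0.61455677 0.07577501 0.14196533] [-2.61400744e-04  9.62998996e-01  2.69500884e-01 -1.46284766e-03] [-0.11440017 -0.09055011  0.80257035] [1.20221405e-01 4.66419285e-01 1.73511764e+00 8.87592997e-05
 9.43026898e-01 1.14521547e+00]
```

View pics/side3.png

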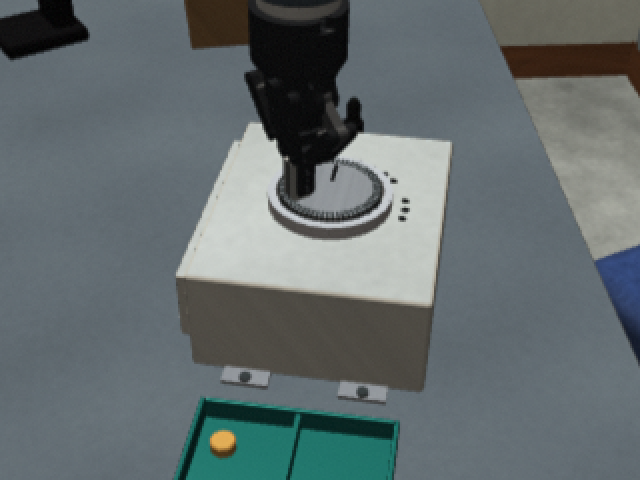

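View pics/scene3.png

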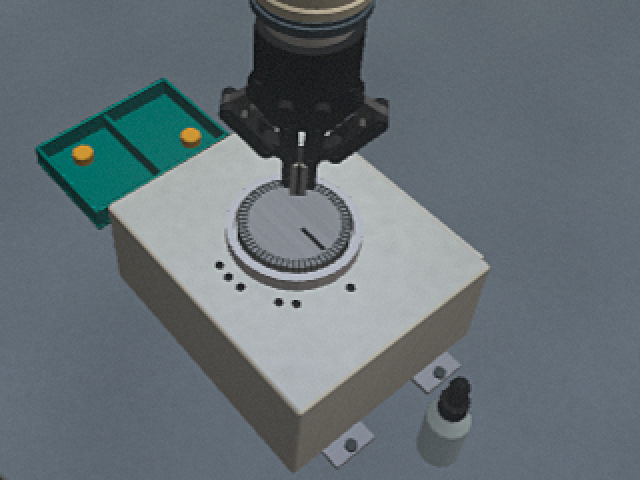

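The fingers are over the robot-side edge of the dial, about 4 mm above it. In the enlarged scene view the tip is at about (298,190), and the index line is still at the one dot. I'll correct 4 mm inward and come down until contact.

Emit:
play_rows --motion '[{"xyz":[4,1,0],"turn":0,"fingers":0},{"xyz":[0,0,-2],"turn":0,"fingers":0},{"xyz":[0,0,0],"turn":0,"fingers":0}]'

```text
t: 7.05
tool_pos: [0.6203, 0.0766, 0.1414]
orientation: [0.0, 0.963, 0.27, 0.0]
contact_force: [-1.0, -0.3, -0.8]
gripper_width: 0.005
```

Emit:
play_rows --motion '[{"xyz":[0,0,-1],"turn":0,"fingers":0}]'

```text
t: 7.15
tool_pos: [0.6202, 0.0766, 0.1405]
orientation: [0.0, 0.963, 0.27, 0.0]
contact_force: [-0.3, -0.1, 0.4]
gripper_width: 0.001
```

Emit:
play_rows --motion '[{"xyz":[0,0,-1],"turn":0,"fingers":0},{"xyz":[0,0,0],"turn":0,"fingers":0}]'

```text
t: 7.35
tool_pos: [0.62, 0.0765, 0.1391]
orientation: [-0.0, 0.963, 0.27, -0.0]
contact_force: [0.3, -0.1, 0.3]
gripper_width: -0.003
```

Emit:
play_rows --motion '[{"xyz":[0,0,-1],"turn":0,"fingers":0},{"xyz":[0,0,0],"turn":0,"fingers":0}]'

```text
t: 7.55
tool_pos: [0.6201, 0.0765, 0.1382]
orientation: [-0.0, 0.963, 0.27, -0.0]
contact_force: [0.1, -0.5, 0.2]
gripper_width: 0.005
```

Emit:
play_rows --motion '[{"xyz":[0,0,-0.5],"turn":0,"fingers":0},{"xyz":[0,0,0],"turn":0,"fingers":0}]'

```text
t: 7.75
tool_pos: [0.6202, 0.0764, 0.1381]
orientation: [0.0, 0.963, 0.27, 0.0]
contact_force: [-1.7, -0.2, 3.6]
gripper_width: -0.002
```

Emit:
play_rows --motion '[{"xyz":[0,0,-0.8],"turn":0,"fingers":0},{"xyz":[0,0,0],"turn":0,"fingers":0}]'

```text
t: 7.95
tool_pos: [0.6203, 0.0764, 0.138]
orientation: [0.0, 0.963, 0.27, 0.0]
contact_force: [-3.0, -0.6, 9.7]
gripper_width: 0.003
```

Emit:
play_rows --motion '[{"xyz":[0,0,-0.4],"turn":0,"fingers":0},{"xyz":[0,0,0],"turn":0,"fingers":0},{"xyz":[-1.2,2.0,0],"turn":-5,"fingers":0},{"xyz":[-1.0,2.1,0],"turn":-5,"fingers":0},{"xyz":[-0.9,2.2,0],"turn":-5,"fingers":0}]'

```text
t: 8.45
tool_pos: [0.6173, 0.0825, 0.138]
orientation: [0.0, 0.99, 0.14, 0.0]
contact_force: [-4.2, -2.3, 13.4]
gripper_width: -0.003
```

```bash
cat > dial.py <<'E'
import sys
from station import status,capture
from h import *
s=status.state();print(s["t"],s["tool_pos"],s["contact_force"])
c=capture("scene");p=c["pixels"];np.savez(f"scene_{sys.argv[1]}.npz",**c)
im=cv2.resize(p[200:340,270:430],None,fx=5,fy=4.2,interpolation=cv2.INTER_CUBIC)
cv2.imwrite(f"pics/dial_{sys.argv[1]}.png",im[:590,:,::-1])
# index line: dark pixels on z=.116 plane, within 36 mm of axis, outside tool (depth on plane)
W=cloud(c);d=W[...,:2]-[.643,.0915];rr=np.hypot(d[...,0],d[...,1]);g=p.astype(int).sum(2)
m=(abs(W[...,2]-.116)<.005)&(rr<.034)&(g<230)
v,u=np.nonzero(m)
k,l,st,ce=cv2.connectedComponentsWithStats(m.astype(np.uint8))
for i in range(1,k):
    if st[i,4]>3:
        q=ray(c,*ce[i],.116);a=np.degrees(np.arctan2(q[1]-.0915,q[0]-.643));print("dark",st[i,4],ce[i].round(1),np.round(np.hypot(q[0]-.643,q[1]-.0915),4),"dial deg",round(76.3-a,1))
E
python3 dial.py a
```

```text
8.45 [0.61730992 0.08249647 0.13795845] [-4.24683804 -2.26619762 13.37187795]
dark 26 [353.  280.5] 0.0225 dial deg 15.8
```

View pics/dial_a.png

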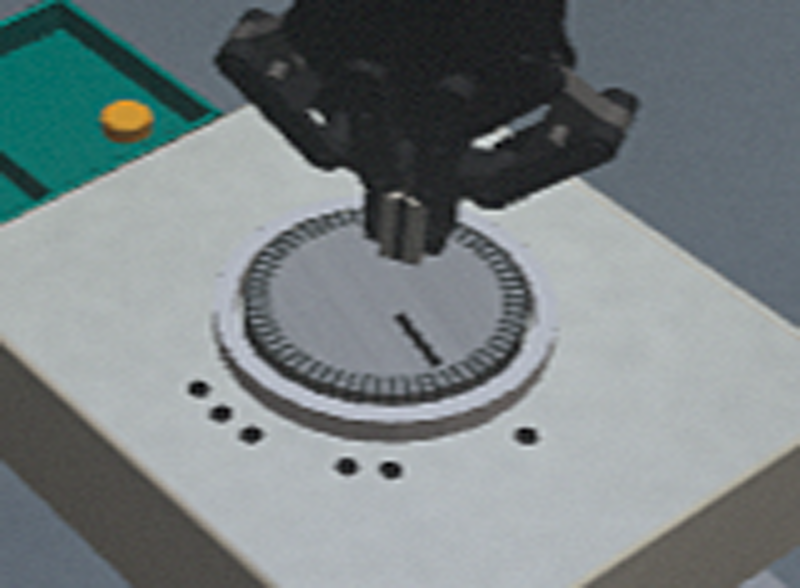

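The index line (crop (400,315)-(437,362)) has turned about 15.8° against 15° commanded, so there is no slip. I'll continue to about 40°.

Emit:
play_rows --motion '[{"xyz":[-0.6,2.3,0],"turn":-5,"fingers":0},{"xyz":[-0.5,2.3,0],"turn":-5,"fingers":0},{"xyz":[-0.2,2.4,0],"turn":-5,"fingers":0},{"xyz":[0,2.4,0],"turn":-5,"fingers":0},{"xyz":[0,0,0],"turn":0,"fingers":0}]'

```text
t: 9.0
tool_pos: [0.6161, 0.0927, 0.138]
orientation: [-0.0, 0.999, -0.034, 0.001]
contact_force: [-4.2, 1.1, 13.2]
gripper_width: 0.0
```

```bash
python3 dial.py b
```

```text
9.0 [0.61612023 0.0927202  0.13798268] [-4.17263121  1.08724456 13.21081309]
dark 4 [352.5 262.2] 0.0185 dial deg 251.1
dark 21 [347.6 281. ] 0.0216 dial deg 37.6
```

Emit:
play_rows --motion '[{"xyz":[0.2,2.4,0],"turn":-5,"fingers":0},{"xyz":[0.2,1.0,0],"turn":-2,"fingers":0},{"xyz":[0,0,0],"turn":0,"fingers":0},{"xyz":[0,0,0],"turn":0,"fingers":0}]'

```text
t: 9.45
tool_pos: [0.6165, 0.0958, 0.138]
orientation: [-0.0, 0.996, -0.093, 0.0]
contact_force: [-4.2, 0.4, 13.7]
gripper_width: 0.001
```

```bash
python3 dial.py c
```

```text
9.45 [0.61647061 0.09579782 0.13796632] [-4.18760658  0.40416852 13.65583625]
dark 18 [346.1 280.8] 0.0214 dial deg 44.0
```

Dial reads 44°, essentially at the detent. I'll lift straight up, then retreat.

Emit:
play_rows --motion '[{"xyz":[0,0,2],"turn":0,"fingers":0},{"xyz":[0,0,10],"turn":0,"fingers":0},{"xyz":[0,0,40],"turn":0,"fingers":0},{"xyz":[0,0,40],"turn":0,"fingers":0},{"xyz":[-40,0,10],"turn":0,"fingers":0},{"xyz":[-45,0,0],"turn":0,"fingers":0},{"xyz":[-45,0,0],"turn":0,"fingers":0},{"xyz":[-30,0,0],"turn":0,"fingers":0},{"xyz":[0,0,0],"turn":0,"fingers":0},{"xyz":[0,0,0],"turn":0,"fingers":0},{"xyz":[0,0,0],"turn":0,"fingers":0}]'

```text
t: 10.6
tool_pos: [0.4575, 0.0958, 0.2391]
orientation: [-0.0, 0.996, -0.093, 0.001]
contact_force: [0.7, 0.3, -0.5]
gripper_width: -0.0
```

```bash
python3 dial.py d; python3 - <<'E'
from station import capture
from h import *
c=capture("scene");cv2.imwrite("pics/scene_end.png",c["pixels"][:,:,::-1]);a=dict(np.load("scene0.npz"))
th=np.radians(-13.7);X=np.array([np.cos(th),np.sin(th)]);Y=np.array([-X[1],X[0]])
W=cloud(c);d=W[...,:2]-[.643,.0915];bx=d@X;by=d@Y;z=W[...,2];m=(abs(by)<.1)&(bx<-.09)&(bx>-.16)&(z>.081)&(z<.092)
print(np.percentile(bx[m],[2,50]))
for q in(a,c):
    p=q["pixels"].astype(int);R,G,B=p[...,0],p[...,1],p[...,2]
    t=(G-R>40)&(B-R>40);k=(R-B>90)&(np.arange(480)[:,None]<300)&(np.arange(640)[None]>200)&(np.arange(480)[:,None]>180)
    b=(p.sum(2)<120);b[:, :400]=0;b[:,460:]=0;b[:335]=0;b[400:]=0
    for nm,m in(("tray",t),("caps",k),("bottle",b)):
        v,u=np.nonzero(m);print(nm,len(u),u.mean().round(1),v.mean().round(1))
E
```

```text
10.6 [0.45745104 0.09575339 0.23910888] [ 0.72229041  0.29285845 -0.4949724 ]
dark 18 [345.7 281.5] 0.0228 dial deg 45.3
[-0.11178038 -0.1093863 ]
tray 2380 264.0 234.4
caps 107 267.2 231.6
bottle 202 426.8 359.8
tray 2400 263.9 234.4
caps 108 267.4 231.6
bottle 181 426.9 360.0
```

View pics/scene_end.png

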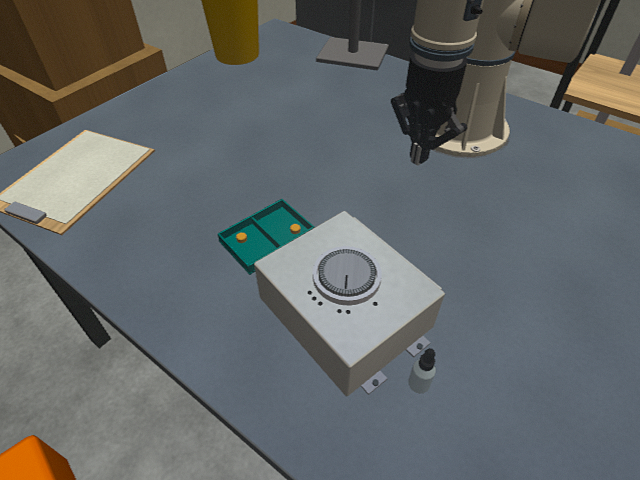

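The index line (346,281) points at the two dots (343,311), the drawer is flush, the bystanders have not moved and the arm is clear.

```bash
python3 -c "
from station import r;print(r.finish_job())"
```

```text
the job is handed in; nothing more can be done
None
```

The drawer is fully home, the dial rests at the two-dot mark after one click, and the job is handed in (no verdict was reported). I pushed the drawer in with the shut fingertips until it met its stop. I then pressed the dial with about 13 N, 28 mm off its axis, carried it round by about 42° and lifted off.

Last checks, from the images and the state just before handing in, at about 10.6 s on the clock:
- **Drawer:** its front face is at -112 mm from the box's origin, the fully-home position. Both cameras showed this after the push, and the scene camera confirmed it again at the end.
- **Dial:** it reads 45.3°, against a goal of 45°.
- **Bystanders:** the tray, caps and bottle are within 0.3 pixel of where they began in the scene image.
- **Arm:** it is clear of everything, with no contact force beyond sensor noise.

No check failed or disagreed. My first two move calls were refused because a key was missing, before anything had moved.

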